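# Free the pawl of a bench lift and lower the load

## Task

Pick up the flat file by its handle and, with the file tilted tip-up, reach in under the guard bar of the small bench lift and flick the pawl's tail up until the pawl tips over and stays open; touch the pawl only with the file. Lay the file back down on the bench beside the lift, then gently lower the lift by its knob until it is fully down, with the mould still standing upright on the platform. Leave the other things alone.

Things in the scene. Friction and masses are not known exactly. Their poses are not given: they have to be found in the camera images.
- guard_bar (a point): Middle of the guard bar, a fixed level steel rod 8 mm thick across the front of the bench lift, 154 mm above the bench. Lift axes: x to its back, y level across, z up; its front faces left, a little to the robot. The gap between the side plates is 70 mm, open in front below the bar. The file enters under the bar; held level it strikes the bar before the pawl tips, so its tip must point up about 27 degrees.
- pawl_tail (a point): Middle of the lower front edge of the pawl's tail, a steel cross bar 38 mm wide, 16 mm deep, 8 mm thick, midway between the side plates; with the pawl engaged it is 51 mm behind the guard bar and 136 mm above the bench. The pawl turns about a level pin 62 mm behind and 19 mm above this edge. To flick it, push it up from below.
- ram (a joint): Height of the lift's toothed steel ram with its platform above its lowest position, m (0 to 0.075). A brake holds it where it is left; with the pawl open it goes down with a push of about 5 to 8 N. The lift is a fixed grey machine: base 190x190x27 mm from 15 mm in front of the guard bar to 175 mm behind it, two upright side plates up to 198 mm high.
- knob (a point): Middle of the thick part of the black knob, 30 mm across, 42 mm tall, on the front right of the platform; its flat top is 13 mm above this point, the platform's top 29 mm below. It moves up and down with the ram. Axes as the lift's. Press on it or grip it to lower the ram.
- mould_center (a point): Centre of the mould, a loose round ochre cup, 64 mm across and 56 mm tall, standing on the left part of the platform (170x100 mm); z is its axis.
- file_handle (a point): Grasp point in the middle (height 13 mm) of the round wooden handle of a flat file, 26 mm thick, near the balance point. The file is 255 mm long and lies flat on the bench; its -y axis points to the tip of the blade, z up. The handle runs from 20 mm ahead to 78 mm behind this point.
- file_tip (a point): Middle of the end of the file's blade, 178 mm ahead of file_handle along its -y axis and 10 mm lower when lying; the blade is 20 mm wide and 6 mm thick, this point is half-way through its thickness.
- file: The flat file as a whole; origin at the middle of its underside.
- wax: Bystander: ochre wax block 43x64x26 mm lying on the bench; origin under its centre.
- glass: Bystander: thick glass tumbler, 68 mm across, 90 mm tall, standing on the bench; origin under its centre.
- matches: Bystander: matchbox 36x53x15 mm lying on the bench; origin under its centre.
- mould: The mould as a whole; origin under its centre.
- pawl: The pawl; origin on its pin, 155 mm above the bench, 113 mm behind the guard bar. Turning angle = tilt of its z axis from vertical: 0 is engaged, the ram cannot go down; it grows as the tail is lifted (z leans to the back). Beyond about 0.4 rad it tips over under its two top weights to its open stop at 0.85 and stays there; let go before, it falls back. Lifting the tail takes under 1 N.
Not all that is in view belongs to the job. What is shaped like the mould but orange or turquoise is not meant.

How it is judged:
On the way, in this order (a step that is already met when the one before it is completed fails the run):
1. the file's tip lifts the pawl's tail (contact force between file and pawl above 0.05 N and angle between pawl's own z axis and vertical above 0.08 rad).
2. the pawl has tipped open while the ram is still up (angle between pawl's own z axis and vertical above 0.75 rad and value of joint ram above 0.025 m), for 0.2 s.
3. the file lies on the bench again while the ram is still up (height (world z) of file_handle below 0.025 m and height (world z) of file_tip below 0.02 m and linear speed of file below 0.03 m/s and value of joint ram above 0.025 m), for 0.1 s.
At the end, for the whole second after the job is handed in: The ram is fully down (within 4 mm), the pawl stays open (beyond 0.75 rad), the mould stands upright (within 0.1 rad) on the platform, and the file lies at rest flat on the bench (value of joint ram below 0.004 m and angle between pawl's own z axis and vertical above 0.75 rad and angle between mould_center's own z axis and vertical below 0.1 rad and z of mould_center in the frame of knob between -0.006 and 0.006 m and linear speed of each of mould, file below 0.02 m/s and height (world z) of file_handle below 0.025 m and height (world z) of file_tip below 0.02 m); the robot touches nothing.
It fails at once if the robot's fingers or arm touch the pawl (contact force between any of the fingers, the arm and pawl above 0.5 N).
It fails at once if the ram comes down faster than 0.25 m/s (velocity of joint ram below -0.25 m/s).
It fails at once if a bystander is moved by more than 30 mm (distance of any of wax, glass, matches from where it was at the start of the episode above 0.03 m).
It also fails if it takes over 64 s, if anything falls off the work surface, if the arm or the gripper's body presses on something with over 40 N, if the wrist force passes 120 N, or if a joint passes its speed limit or range.

## Robot

A 7-joint arm with a two-finger parallel gripper is mounted at the origin on a cart in front of the work surface, level with it; the furniture and walls round the work are solid. World frame = base frame: x ahead of the robot, y to its left, z up, the work surface at z = 0. Lengths are in m, angles in rad, forces in N, time in s.
With the tool pointing down it reaches from about 0.425 to 0.825 m from the base axis. Payload 3.6 kg.
Tool frame: the origin (TCP) lies where the fingers leave the gripper's body, on its centre line; the fingertips stand 73 mm ahead of it and the grasp point (between the pads) lies 54 mm ahead of it; x points along the fingers, y is the direction in which the jaws open and shut, and the axes are right-handed (so a half turn about x gives the same grasp; the last joint's range is limited). The gripper opens to 85 mm and grips with 20 to 120 N. Pads are 22 mm wide; open, the fingers measure 114 mm over their backs; the gripper's body (76 mm by 85 mm) begins 54 mm behind the grasp point. The pads swing forward as they close: fully open they stand 13 mm farther back than shut.
Start: joints at [-1.252, 0.615, -0.013, 1.423, 0.008, 1.103, -0.04], TCP at [0.22, 0.612, 0.304] pointing down, gripper open.
Joint ranges: [-3.12, 3.12], [-0.3, 2.06], [-1.34, 1.32], [0.26, 2.42], [-1.36, 4.5], [0.01, 1.98], [-2.84, 2.84]. Speed limits (rad/s): [2.79, 2.79, 3.14, 3.14, 3.14, 3.14, 3.14].

## Interface

Orientations are given as a unit quaternion [x, y, z, w].
In Python, from station import arm, snapshot, camera_info, ticket gives the robot as it stands. Calls block until the motion is done:
- arm.movep(position, orientation): joint-space move of the TCP to a pose.
- arm.line_to(position, velocity=0.15, ori=None): straight line of the TCP; ori=None keeps the orientation; velocity is the mean speed in m/s.
- arm.move_j(angles): joint-space move.
- arm.move_gripper(opening, effort=None): opening from 0.0 (shut) to 1.0 (fully open); effort is the grip in N (None keeps the last); returns when the fingers have stopped.
- arm.pause(seconds).
- arm.ik(position, orientation): joint angles nearest the present ones, or None.
- snapshot(name): name is "scene" or "top" or "wrist"; returns the picture (420x560x3 uint8, blue, green, red); there is no depth.
- camera_info(name): a dict with "fx", "fy", "cx", "cy" (pixels), "R" (3x3) and "t" (3): a world point X has camera coordinates R X + t; the wrist camera has in their place "T_tool_cam" (4x4, takes a point from camera to tool coordinates, whose origin is the TCP and whose axes are the tool frame's). Camera axes: x right, y down, z forward; pixel columns grow to the right and rows downward; lengths in m; the calibration is good to about 2 mm. A picture is of the moment at which its call begins: read the wrist's pose just before it. camera_info takes no time and is no camera call.
A pose or a line that the arm cannot do raises arm.MotionError and nothing moves.
- ticket.finish_job(): hands the job in, once; it reports no verdict.
Readings, each from a call of its own:
- arm.read_time(): time.
- arm.read_joint_positions(): joint angles.
- arm.read_dq(): joint speeds.
- arm.read_effort(): joint torques, N m.
- arm.read_tool_pos(): TCP position.
- arm.read_eef_rot(): TCP orientation.
- arm.read_ft_force(): force on the tool from outside, world axes, zero at the start.
- arm.read_wrist_torque(): the same for the moment, N m.
- arm.read_opening(): opening from 0.0 (shut) to 1.0 (fully open).
Only numpy, scipy, OpenCV 4.12 (cv2) and the standard library are available. Lean on these libraries where they do the work, as an engineer would, in place of code of your own. Each camera call takes 0.05 s, during which the arm holds its last target.

## Working session

There is one attempt and no reset: what is moved stays moved. The work goes in short steps, each a Python script; the robot and the scene stay as the last script left them, time stands still between calls to the robot, and variables do not carry over. Pictures are saved under pics/ and viewed, and the job is handed in when it is done.

```bash
ls; mkdir -p pics
python3 - <<'E'
from station import arm, snapshot, camera_info, ticket
import cv2
for n in ["scene","top","wrist"]:
    cv2.imwrite(f"pics/{n}0.png",snapshot(n))
    print(n,camera_info(n))
print(arm.read_time(),arm.read_tool_pos(),arm.read_eef_rot())
E
```

```text
pics
scene {'fx': 469.02636286127023, 'fy': 469.02636286127023, 'cx': 275.02640169532236, 'cy': 210.41168947843428, 'R': array([[ 0.60313913, -0.79731643, -0.02257648],
       [-0.47019884, -0.33253887, -0.81751511],
       [ 0.64431067,  0.50369078, -0.57546447]]), 't': array([-0.29375898,  0.41618516,  0.990196  ])}
top {'fx': 386.7809683681055, 'fy': 386.7809683681055, 'cx': 279.7540165863828, 'cy': 206.62077241495166, 'R': array([[ 0.01813553, -0.99971599,  0.01546105],
       [-0.98631518, -0.0204226 , -0.163601  ],
       [ 0.16387029, -0.01228247, -0.98640543]]), 't': array([0.00532504, 0.55211988, 1.13316775])}
wrist {'fx': 290.9923909701018, 'fy': 290.9923909701018, 'cx': 276.76289483858255, 'cy': 209.2740162340877, 'T_tool_cam': array([[-4.69630016e-04, -2.66386717e-01,  9.63866120e-01,
        -6.92966111e-02],
       [ 9.99999889e-01, -8.48222149e-05,  4.63793097e-04,
        -8.22714719e-04],
       [-4.17910614e-05,  9.63866230e-01,  2.66386727e-01,
        -6.60754932e-02],
       [ 0.00000000e+00,  0.00000000e+00,  0.00000000e+00,
         1.00000000e+00]])}
0.15 [0.22015852 0.61109881 0.30296697] [ 0.12091095  0.69668507 -0.12236323  0.69644647]
```

View pics/scene0.png

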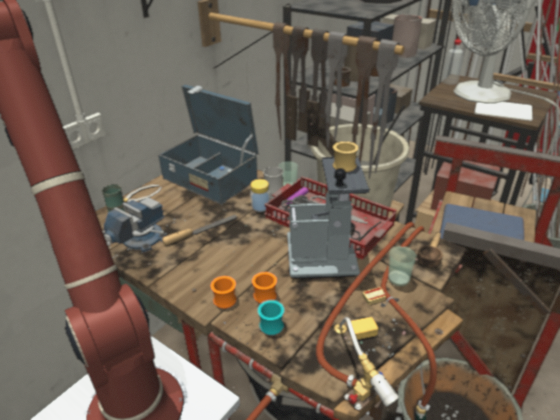

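View pics/top0.png

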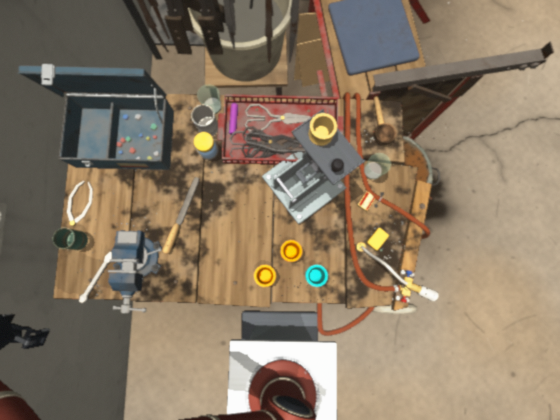

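View pics/wrist0.png

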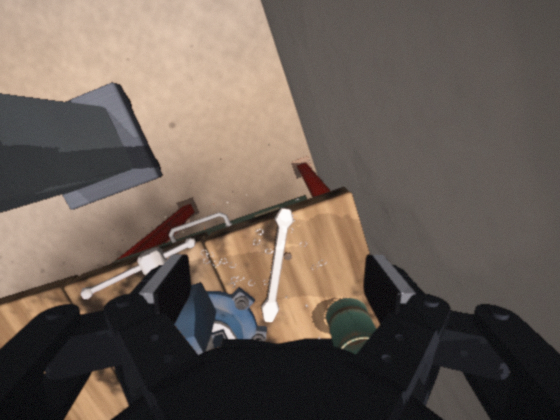

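The file lies at the left in the top view (handle about (170,238), tip about (197,180)). The lift is at (305,185), with its ochre mould at (322,130) and its knob at (337,166). The orange and turquoise cups at (291,251), (265,276) and (317,275) aren't meant. Next I'll enlarge crops.

Run:
```python
import cv2
t=cv2.imread("pics/top0.png"); s=cv2.imread("pics/scene0.png")
cv2.imwrite("pics/c_lift_top.png",cv2.resize(t[95:235,245:405],None,fx=5,fy=4.2857*1.0,interpolation=cv2.INTER_CUBIC)[:600] if 0 else cv2.resize(t[105:225,250:400],None,fx=5,fy=5,interpolation=cv2.INTER_CUBIC))
cv2.imwrite("pics/c_file_top.png",cv2.resize(t[165:265,140:230],None,fx=6,fy=6,interpolation=cv2.INTER_CUBIC))
cv2.imwrite("pics/c_lift_scene.png",cv2.resize(s[135:285,270:400],None,fx=4,fy=4,interpolation=cv2.INTER_CUBIC))
```

```text
(no output)
```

View pics/c_lift_top.png

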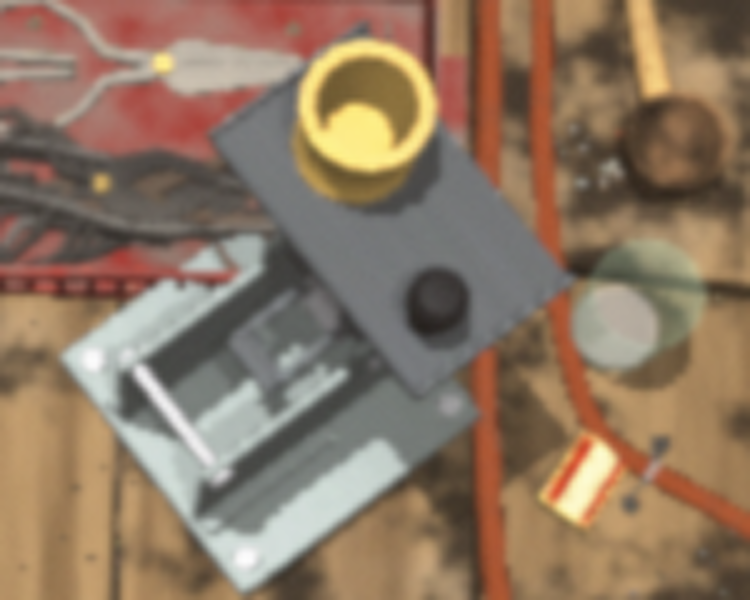

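View pics/c_file_top.png

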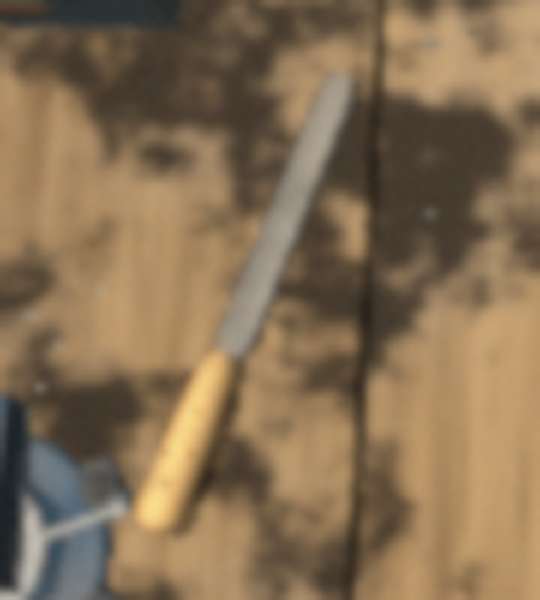

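View pics/c_lift_scene.png

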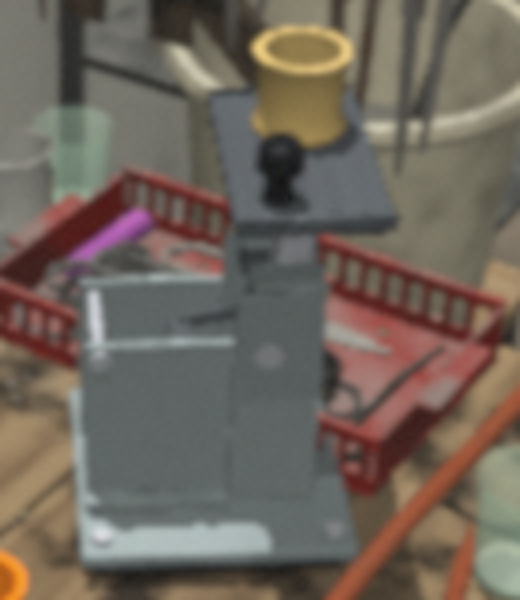

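```bash
cat > h.py <<'E'
import numpy as np
from station import arm, snapshot, camera_info, ticket
from scipy.spatial.transform import Rotation as Rn
def ray(n,uv,z):
    c=camera_info(n); d=c["R"].T@np.array([(uv[0]-c["cx"])/c["fx"],(uv[1]-c["cy"])/c["fy"],1]); o=-c["R"].T@c["t"]
    return o+d*(z-o[2])/d[2]
def proj(n,X):
    c=camera_info(n); p=c["R"]@np.asarray(X)+c["t"]; return np.array([c["fx"]*p[0]/p[2]+c["cx"],c["fy"]*p[1]/p[2]+c["cy"]])
E
python3 - <<'E'
from h import *
np.set_printoptions(precision=4,suppress=True)
T=lambda x,y,z:ray("top",(250+x/5,105+y/5),z)
F=lambda x,y,z:ray("top",(140+x/6,165+y/6),z)
a,b=T(135,362,.158),T(215,472,.158); print("bar",a,b,np.linalg.norm(a-b),(a+b)/2)
c=[T(62,357,.027),T(245,592,.027),T(480,410,.027)]; print("base",c,np.linalg.norm(c[0]-c[1]),np.linalg.norm(c[1]-c[2]))
tip,f,bt=F(343,75,.003),F(230,352,.013),F(155,525,.013)
print("file",tip,f,bt,np.linalg.norm(tip-f),np.linalg.norm(tip-bt))
x=c[2]-c[1]; x/=np.linalg.norm(x);print("x from edge",np.degrees(np.arctan2(x[1],x[0])))
y=c[0]-c[1];print("y",np.degrees(np.arctan2(y[1],y[0])),"bar y",np.degrees(np.arctan2(*(a-b)[1::-1])))
# platform knob: top disc center
for zz in (.24,.26,.28): print(zz,T(440,292,zz))
for zz in (.2,.22,.24): 
  p=[T(210,132,zz),T(420,395,zz),T(572,280,zz)]
  print(zz,p,np.linalg.norm(p[0]-p[1]),np.linalg.norm(p[1]-p[2]))
E
```

```text
bar [0.6156 0.0266 0.158 ] [ 0.5542 -0.0188  0.158 ] 0.07635473235905038 [0.5849 0.0039 0.158 ]
base [array([0.6498, 0.0719, 0.027 ]), array([ 0.5039, -0.0443,  0.027 ]), array([ 0.6215, -0.1904,  0.027 ])] 0.1865899307096646 0.18754573251019138
file [0.6476 0.2804 0.003 ] [0.4973 0.3287 0.013 ] [0.4079 0.3614 0.013 ] 0.15817035276516211 0.2531835741202517
x from edge -51.15955104079081
y 38.54208953214695 bar y 36.47339459975199
0.24 [ 0.6362 -0.1304  0.24  ]
0.26 [ 0.6305 -0.1271  0.26  ]
0.28 [ 0.6248 -0.1238  0.28  ]
0.2 [array([ 0.7352, -0.0117,  0.2   ]), array([ 0.5905, -0.126 ,  0.2   ]), array([ 0.656 , -0.2086,  0.2   ])] 0.184311988364437 0.10547141257143498
0.22 [array([ 0.7277, -0.0109,  0.22  ]), array([ 0.5859, -0.1229,  0.22  ]), array([ 0.6501, -0.2039,  0.22  ])] 0.1806550329446997 0.10337874210950163
0.24 [array([ 0.7202, -0.01  ,  0.24  ]), array([ 0.5813, -0.1197,  0.24  ]), array([ 0.6442, -0.1992,  0.24  ])] 0.17699807752496238 0.10128607164756824
```

```bash
cat >> h.py <<'E'
def ori(yaw,tilt,flip):
    """file pointing at yaw (rad), tip up by tilt; tool perpendicular to file. returns quat, d, n"""
    h=np.array([np.cos(yaw),np.sin(yaw),0]); k=np.array([0,0,1.])
    d=np.cos(tilt)*h+np.sin(tilt)*k; n=-np.sin(tilt)*h+np.cos(tilt)*k
    x=-n; z=d*flip; y=np.cross(z,x)
    return Rn.from_matrix(np.c_[x,y,z]).as_quat(), d, n
E
python3 - <<'E'
from h import *
np.set_printoptions(precision=3,suppress=True)
print(Rn.from_quat(arm.read_eef_rot()).as_matrix())
LX=np.radians(-52.); bar=np.array([.5855,.0035,0]); lx=np.array([np.cos(LX),np.sin(LX),0])
fy=np.arctan2(.2804-.3614,.6476-.4079); hp=np.array([.479,.3375,0]); print(np.degrees(fy))
for fl in (1,-1):
    q,d,n=ori(fy,0,fl)
    for z in (.2,.076): print("grasp",fl,z,arm.ik(hp+[0,0,z],q))
    for t in (20,27):
      q,d,n=ori(LX,np.radians(t),fl)
      for s,z in ((-.05,.12),(.058,.12),(.058,.175)):
        tip=bar+lx*s+[0,0,z]; H=tip-.178*d+.010*n; print(t,"flick",s,z,H,arm.ik(H+.062*n,q))
    q,d,n=ori(LX,0,fl); H=bar-lx*.21; print("lay",arm.ik(H+[0,0,.076],q))
for p in [(.479,.3375,.013),(.497,.391,.05),(.461,.284,.05)]: print(proj("top",p),proj("scene",p))
for c in [(291,251),(265,276),(317,275)]: print(ray("top",c,.05))
E
```

```text
[[-0.001  0.339  0.941]
 [-0.002  0.941 -0.339]
 [-1.    -0.002  0.   ]]
-18.67126303396604
grasp 1 0.2 [-0.641  0.632 -0.016  1.734  0.014  0.775  0.581]
grasp 1 0.076 [-0.632  0.816 -0.031  1.805  0.045  0.521  0.553]
20 flick -0.05 0.12 [0.45  0.177 0.069] [-0.902  0.686  0.405  2.139  0.288  0.342 -0.193]
20 flick 0.058 0.12 [0.516 0.092 0.069] [-0.667  0.7    0.395  2.084  0.281  0.305  0.027]
20 flick 0.058 0.175 [0.516 0.092 0.124] [-0.67   0.594  0.391  2.048  0.277  0.441  0.066]
27 flick -0.05 0.12 [0.454 0.171 0.048] [-1.025  0.786  0.518  2.16   0.423  0.279 -0.388]
27 flick 0.058 0.12 [0.521 0.086 0.048] [-0.803  0.799  0.533  2.12   0.438  0.202 -0.196]
27 flick 0.058 0.175 [0.521 0.086 0.103] [-0.793  0.677  0.508  2.094  0.446  0.34  -0.155]
lay [-0.442  0.739  0.064  2.088 -0.138  0.319  0.399]
grasp -1 0.2 [-1.089  0.746  0.748  1.749 -0.628  0.902 -1.965]
grasp -1 0.076 [-1.001  0.902  0.591  1.818 -0.78   0.671 -1.844]
20 flick -0.05 0.12 [0.45  0.177 0.069] [-0.402  0.671 -0.342  2.124  1.036  0.664  2.205]
20 flick 0.058 0.12 [0.516 0.092 0.069] [-0.201  0.683 -0.308  2.069  1.072  0.615  2.411]
20 flick 0.058 0.175 [0.516 0.092 0.124] [-0.144  0.591 -0.387  2.032  0.932  0.714  2.569]
27 flick -0.05 0.12 [0.454 0.171 0.048] [-0.502  0.734 -0.276  2.143  1.192  0.714  1.998]
27 flick 0.058 0.12 [0.521 0.086 0.048] [-0.307  0.738 -0.226  2.104  1.284  0.643  2.151]
27 flick 0.058 0.175 [0.521 0.086 0.103] [-0.248  0.639 -0.311  2.077  1.137  0.727  2.326]
lay [-0.069  0.792 -0.506  2.077  0.835  0.484  2.591]
[175.121 229.495] [187.006 232.269]
[154.511 221.871] [177.681 214.091]
[189.589 234.544] [193.611 231.866]
[ 0.418 -0.02   0.05 ]
[0.343 0.056 0.05 ]
[ 0.349 -0.098  0.05 ]
```

Run:
```python
from h import *
import cv2
q,d,n=ori(np.radians(-18.67),0,1)
arm.movep([.479,.3375,.22],q)
arm.move_gripper(.75)
p=arm.read_tool_pos();r=arm.read_eef_rot();print(repr(p),repr(r),arm.read_time())
cv2.imwrite("pics/w1.png",snapshot("wrist"))
```

```text
array([0.47869539, 0.33807025, 0.2200864 ]) array([ 0.11441305,  0.6977887 , -0.11423788,  0.69781824]) 1.9333
```

View pics/w1.png

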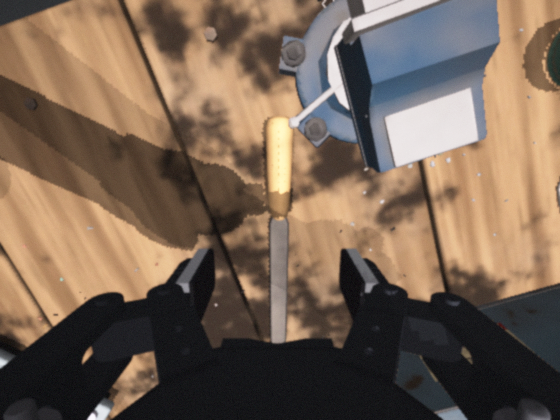

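The wrist view shows the file straight below the jaws: butt at (279,118), handle front at (279,217). The vise lever ball sits right beside the butt at (293,123).

```bash
cat >> h.py <<'E'
def wray(uv,z,p,r):
    c=camera_info("wrist"); T=c["T_tool_cam"]; M=Rn.from_quat(r).as_matrix()
    d=M@T[:3,:3]@np.array([(uv[0]-c["cx"])/c["fx"],(uv[1]-c["cy"])/c["fy"],1]); o=M@T[:3,3]+p
    return o+d*(z-o[2])/d[2]
E
python3 - <<'E'
from h import *
np.set_printoptions(precision=4,suppress=True)
p=np.array([0.47869539, 0.33807025, 0.2200864 ]);r=[ 0.11441305,  0.6977887 , -0.11423788,  0.69781824]
b=wray((279,118),.013,p,r);f=wray((279.5,217),.013,p,r);m=wray((279,330),.003,p,r)
print(b,f,m,np.linalg.norm(b-f)); 
dd=f-b; print(np.degrees(np.arctan2(dd[1],dd[0]))); dd=m-b;print(np.degrees(np.arctan2(dd[1],dd[0])))
h=f+(b-f)/np.linalg.norm(b-f)*.020; print(h)
E
```

```text
[0.4075 0.3635 0.013 ] [0.4966 0.3342 0.013 ] [0.6286 0.2896 0.003 ] 0.09383024016109934
-18.185970654338895
-18.469123950079332
[0.4776 0.3404 0.013 ]
```

Run:
```python
from h import *
import cv2
q,d,n=ori(np.radians(-18.6),0,1)
arm.line_to([.478,.339,.12],.2,ori=q)
arm.line_to([.478,.339,.077],.08)
print(arm.read_ft_force())
arm.move_gripper(0,80)
print(arm.read_opening()*85,arm.read_ft_force())
arm.line_to([.478,.339,.14],.1)
arm.pause(.2)
p=arm.read_tool_pos();r=arm.read_eef_rot();print(repr(p),repr(r),arm.read_time(),arm.read_ft_force(),arm.read_opening()*85)
for n_ in("wrist","top","scene"): cv2.imwrite(f"pics/{n_}2.png",snapshot(n_))
t=cv2.imread("pics/top2.png");s=cv2.imread("pics/scene2.png")
a=cv2.resize(t[160:265,130:230],(400,420),interpolation=cv2.INTER_CUBIC);b=cv2.resize(s[160:265,150:250],(400,420),interpolation=cv2.INTER_CUBIC)
cv2.imwrite("pics/c2.png",np.hstack([a,b]))
```

```text
[ 0.35507098 -0.3723273   0.57264255]
18.22802294277179 [-0.85188325 -0.84563353  4.79523501]
array([0.47764157, 0.33872465, 0.1391729 ]) array([ 0.11383568,  0.69822559, -0.11471817,  0.69739674]) 4.7833 [ 0.31250802  0.86368995 -1.17308729] 17.94966177581382
```

View pics/wrist2.png

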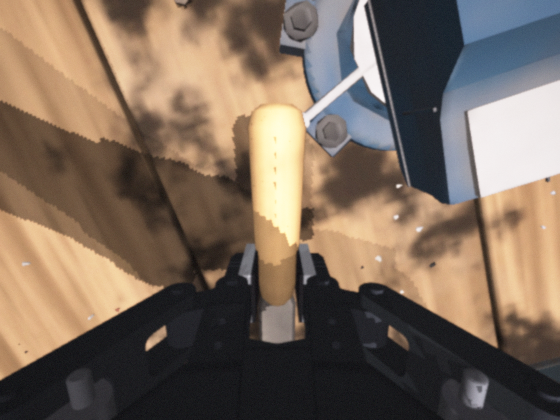

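View pics/c2.png

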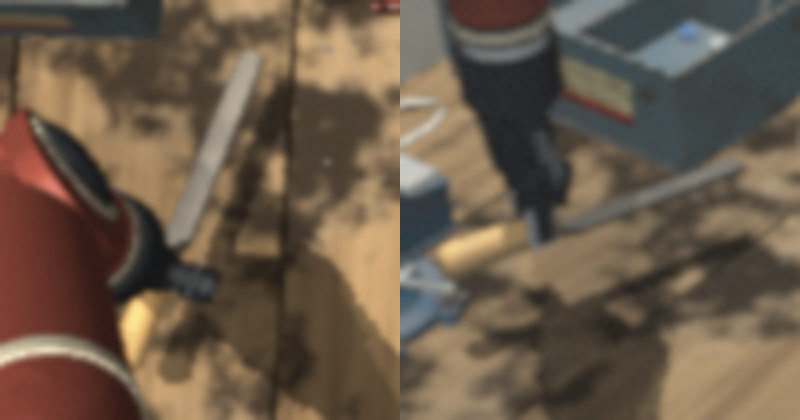

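```bash
cat >> h.py <<'E'
def tri(obs):
    A=[];b=[]
    for n,uv in obs:
        c=camera_info(n);o=-c["R"].T@c["t"];d=c["R"].T@np.array([(uv[0]-c["cx"])/c["fx"],(uv[1]-c["cy"])/c["fy"],1]);d/=np.linalg.norm(d)
        P=np.eye(3)-np.outer(d,d);A.append(P);b.append(P@o)
    X=np.linalg.solve(sum(A),sum(b)); return X,[proj(n,X)-np.array(uv) for n,uv in obs]
E
python3 - <<'E'
from h import *
np.set_printoptions(precision=4,suppress=True)
print(tri([("top",(193,175)),("scene",(235,201.2))]))
q,d,n=ori(np.radians(-18.6),0,1)
p=np.array([0.47764157, 0.33872465, 0.1391729 ])
print(p-.064*n+.178*d-.01*n)
# knob
print("knob",tri([("top",(250+440/5,105+296/5)),("scene",(270+280/4,135+158/4))]))
E
```

```text
(array([0.6424, 0.2799, 0.0618]), [array([ 0.4944, -0.4416]), array([-0.6202,  0.0645])])
[0.6463 0.2819 0.0652]
knob (array([ 0.6118, -0.1164,  0.3127]), [array([-0.7702,  0.6394]), array([ 0.9351, -0.281 ])])
```

```bash
cat >> h.py <<'E'
LX=np.radians(-52.); lx=np.array([np.cos(LX),np.sin(LX),0]); BAR=np.array([.5855,.0035,0])
def fpose(s,z,tilt,lat=0):
    "TCP pose for file tip at s behind bar, height z, tilt deg"
    q,d,n=ori(LX,np.radians(tilt),1); tip=BAR+lx*s+np.array([-lx[1],lx[0],0])*lat+[0,0,z]
    return tip-.176*d+.076*n,q
E
python3 - <<'E'
from h import *
import cv2
print(arm.read_time())
arm.line_to([.478,.339,.20],.2)
arm.movep(*fpose(-.08,.20,10))
p,q=fpose(-.06,.122,21); arm.line_to(p,.15,ori=q)
arm.pause(.2)
print(p,arm.read_tool_pos(),arm.read_time(),arm.read_ft_force())
for n_ in("wrist","top","scene"): cv2.imwrite(f"pics/{n_}3.png",snapshot(n_))
t=cv2.imread("pics/top3.png");s=cv2.imread("pics/scene3.png")
a=cv2.resize(t[130:235,230:330],(400,420),interpolation=cv2.INTER_CUBIC);b=cv2.resize(s[180:285,220:320],(400,420),interpolation=cv2.INTER_CUBIC)
cv2.imwrite("pics/c3.png",np.hstack([a,b]))
E
```

```text
4.9333
[0.43063275 0.20172105 0.12987935] [0.43118057 0.20176299 0.13071867] 7.15 [ 0.17802956  0.52534588 -1.65354596]
```

View pics/c3.png

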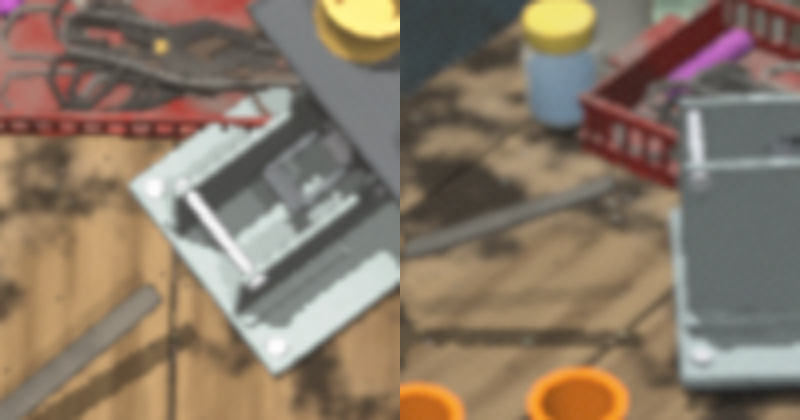

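View pics/scene3.png

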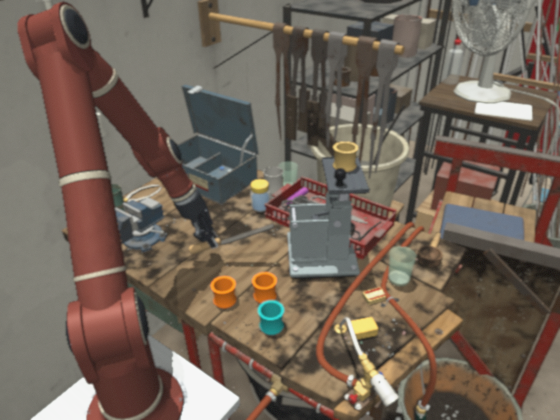

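View pics/wrist3.png

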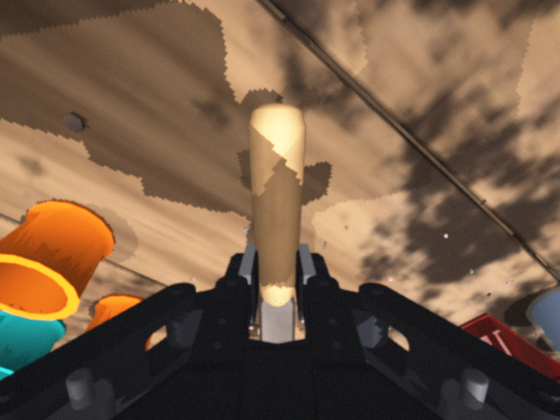

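Run:
```python
from h import *
np.set_printoptions(precision=4,suppress=True)
X,e=tri([("top",(268,203.2)),("scene",(273,226.2))]);print(X,e)
E=np.array([.5486,.0508,.122]);print(E,proj("top",E),proj("scene",E))
print("err along lx",(X-E)@lx,"lat",(X-E)@[-lx[1],lx[0],0])
a,b=ray("top",(276.8,178.2),.158),ray("top",(295,200.8),.158);print("bar",(a+b)/2,np.degrees(np.arctan2(*(a-b)[1::-1])))
# pawl tail: top view, tail front edge corners (265,190)->?(300,230)
for z in (.144,): print([ray("top",(230+u/4,130+v/4),z) for u,v in ((265,180),(300,228))])
m=BAR+lx*.051; y=np.array([-lx[1],lx[0],0])
for k in (-.019,.019): print(proj("top",m+y*k+[0,0,.144]),((proj("top",m+y*k+[0,0,.144])-[230,130])*4))
for k in (-.035,.035): print(((proj("top",BAR+y*k+[0,0,.158])-[230,130])*4))
for u,v in((.0,.12),(.0,-.12)):pass
for s_,k in((-.015,.095),(-.015,-.095),(.175,-.095)): print("base",((proj("top",BAR+lx*s_+y*k+[0,0,.027])-[230,130])*4),((proj("scene",BAR+lx*s_+y*k+[0,0,.027])-[220,180])*4))
```

```text
[0.5489 0.0506 0.1192] [array([ 0.0287, -0.026 ]), array([-0.0393,  0.0065])]
[0.5486 0.0508 0.122 ] [267.9533 203.122 ] [272.8114 225.4331]
err along lx 0.00034471227228434183 lat 0.0001716145545224249
bar [0.5818 0.0014 0.158 ] 39.28954930015201
[array([ 0.6272, -0.0278,  0.144 ]), array([ 0.593 , -0.0528,  0.144 ])]
[303.4641 183.8686] [293.8564 215.4743]
[295.2943 173.3632] [261.1773 173.4528]
[251.0166 272.2613]
[190.1788 193.1474]
base [127.2499 183.946 ] [271.8824 204.7584]
base [274.4594 376.7886] [282.5449 375.584 ]
base [467.2065 231.986 ] [561.8145 367.9272]
```

The triangulated tip is within 3 mm of the model, and the base corners match to about 1 px. Entering now.

Run:
```python
from h import *
import cv2
L=-.002
f0=arm.read_ft_force()
def go(s,z,t,v):
    p,q=fpose(s,z,t,L); arm.line_to(p,v,ori=q); print((s,z,t),np.round(arm.read_ft_force()-f0,2),np.round(arm.read_tool_pos()-p,4))
go(-.03,.122,21,.1)
go(.058,.122,21,.08)
go(.058,.130,27,.06)
go(.058,.145,29,.05)
arm.pause(.1);print(arm.read_time())
for n_ in("top","scene"): cv2.imwrite(f"pics/{n_}4.png",snapshot(n_))
t=cv2.imread("pics/top4.png");s=cv2.imread("pics/scene4.png")
a=cv2.resize(t[130:235,230:330],(400,420),interpolation=cv2.INTER_CUBIC);b=cv2.resize(s[180:285,270:370],(400,420),interpolation=cv2.INTER_CUBIC)
cv2.imwrite("pics/c4.png",np.hstack([a,b]))
```

```text
(-0.03, 0.122, 21) [ 0.18  0.91 -0.72] [ 0.     -0.0001 -0.    ]
(0.058, 0.122, 21) [ 0.03  0.25 -0.03] [-0.0003  0.0007 -0.0002]
(0.058, 0.13, 27) [ 0.86  0.04 -1.53] [-0.0006  0.0011 -0.0005]
(0.058, 0.145, 29) [-0.43 -0.   -0.68] [ 0.0004 -0.0002  0.0006]
9.7667
```

View pics/c4.png

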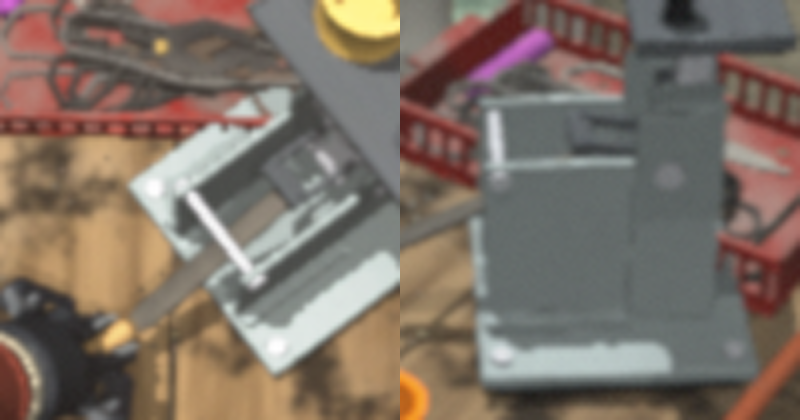

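The blade runs under the bar and under the tail, and the tail has already risen (scene crop, about (600,130)). I'll keep lifting.

Run:
```python
from h import *
import cv2
L=-.002
f0=arm.read_ft_force()
def go(s,z,t,v):
    p,q=fpose(s,z,t,L); arm.line_to(p,v,ori=q); print((s,z,t),np.round(arm.read_ft_force()-f0,2),np.round(arm.read_tool_pos()-p,4))
go(.058,.158,29,.05)
go(.058,.172,30,.05)
arm.pause(.3);print(arm.read_time())
for n_ in("top","scene"): cv2.imwrite(f"pics/{n_}5.png",snapshot(n_))
t=cv2.imread("pics/top5.png");s=cv2.imread("pics/scene5.png")
a=cv2.resize(t[130:235,230:330],(400,420),interpolation=cv2.INTER_CUBIC);b=cv2.resize(s[180:285,270:370],(400,420),interpolation=cv2.INTER_CUBIC)
cv2.imwrite("pics/c5.png",np.hstack([a,b]))
```

```text
(0.058, 0.158, 29) [-0.7   0.57  0.5 ] [0.0002 0.0001 0.0005]
(0.058, 0.172, 30) [ 0.16 -0.03  0.1 ] [0.     0.0003 0.0002]
10.9417
```

View pics/c5.png

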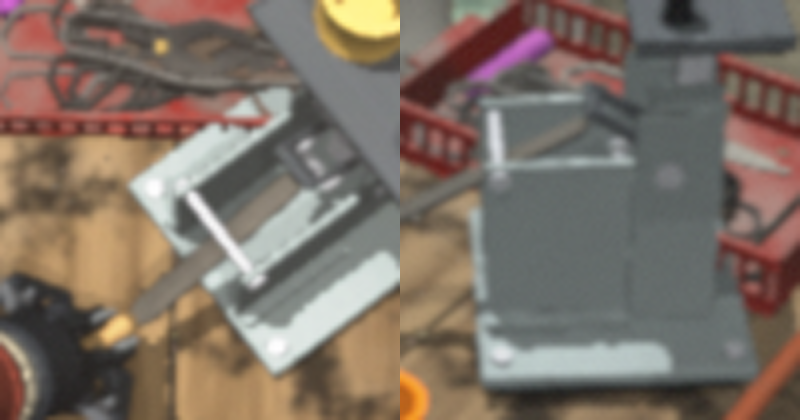

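The tail has swung clear above the blade tip (scene crop, about (605,110)), so the pawl has tipped. I'll retreat and check that it stays open.

Run:
```python
from h import *
import cv2
L=-.002
f0=arm.read_ft_force()
def go(s,z,t,v):
    p,q=fpose(s,z,t,L); arm.line_to(p,v,ori=q); print((s,z,t),np.round(arm.read_ft_force()-f0,2),np.round(arm.read_tool_pos()-p,4))
go(.056,.145,28,.08)
go(.056,.124,22,.08)
go(-.05,.124,21,.12)
go(-.05,.06,0,.1)
arm.pause(.1);print(arm.read_time())
for n_ in("top","scene"): cv2.imwrite(f"pics/{n_}6.png",snapshot(n_))
t=cv2.imread("pics/top6.png");s=cv2.imread("pics/scene6.png")
a=cv2.resize(t[130:270,220:360],(400,400),interpolation=cv2.INTER_CUBIC);b=cv2.resize(s[160:300,230:370],(400,400),interpolation=cv2.INTER_CUBIC)
cv2.imwrite("pics/c6.png",np.hstack([a,b]))
```

```text
(0.056, 0.145, 28) [-0.34 -0.46 -0.1 ] [-0.0001 -0.0003 -0.0002]
(0.056, 0.124, 22) [-0.81  0.02  0.09] [ 0.0008 -0.0013  0.0009]
(-0.05, 0.124, 21) [-1.26 -0.97 -0.28] [ 0.0004 -0.0007  0.0001]
(-0.05, 0.06, 0) [-0.94 -0.16 -0.76] [ 0.0001 -0.001  -0.0001]
13.5
```

View pics/c6.png

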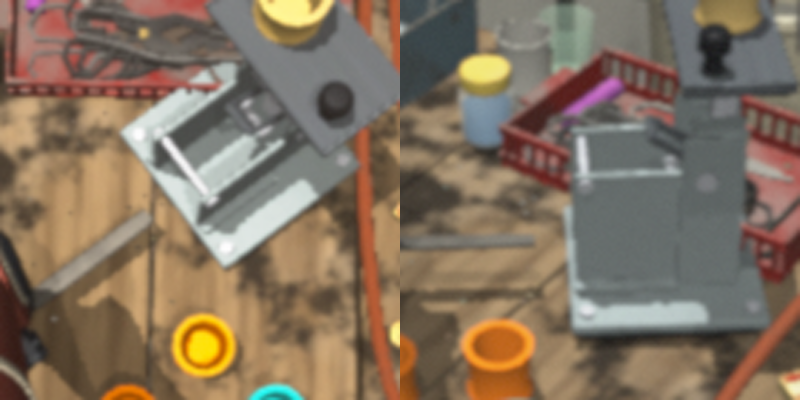

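View pics/top6.png

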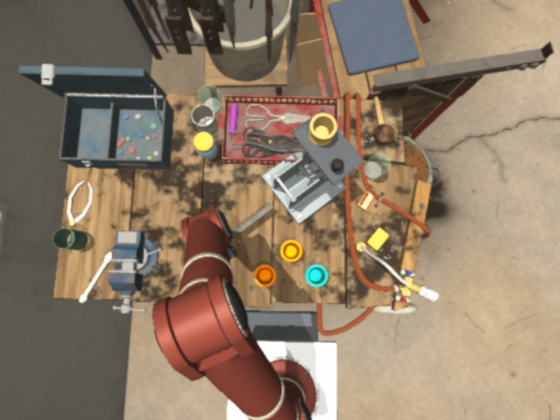

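The pawl is still open with the file clear. Laying the file down now.

Run:
```python
from h import *
import cv2
f0=arm.read_ft_force()
p=arm.read_tool_pos(); print(p)
arm.line_to([p[0],p[1],.085],.08); print(np.round(arm.read_ft_force()-f0,2))
for z in (.081,.079,.0775,.0765):
    arm.line_to([p[0],p[1],z],.03); f=arm.read_ft_force()-f0; print(z,np.round(f,2))
    if f[2]>4: break
arm.move_gripper(.6); arm.pause(.2)
arm.line_to([p[0],p[1],.20],.15)
print(arm.read_time())
cv2.imwrite("pics/wrist7.png",snapshot("wrist"))
```

```text
[0.4439254  0.18152001 0.13576153]
[1.23 0.24 0.14]
0.081 [ 0.31 -0.15  0.19]
0.079 [ 1.44 -0.66 -0.73]
0.0775 [0.22 0.41 4.68]
16.7583
```

View pics/wrist7.png

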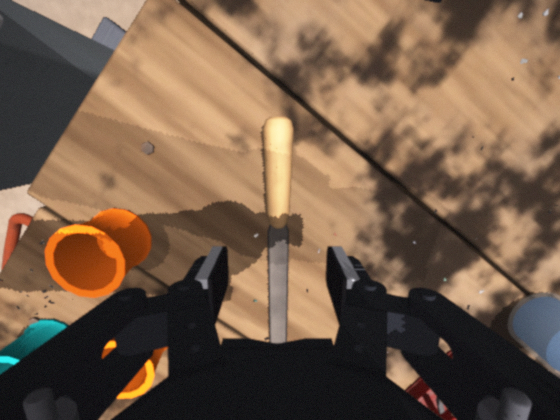

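The file lies flat on the bench, fingers clear of it. Next is the knob's exact position.

Run:
```python
import cv2,numpy as np
from h import *
t=snapshot("top");s=snapshot("scene")
cv2.imwrite("pics/top8.png",t);cv2.imwrite("pics/scene8.png",s)
a=cv2.resize(t[110:190,290:370],(400,400),interpolation=cv2.INTER_CUBIC);b=cv2.resize(s[135:215,310:390],(400,400),interpolation=cv2.INTER_CUBIC)
cv2.imwrite("pics/c8.png",np.hstack([a,b]))
```

```text
(no output)
```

View pics/c8.png

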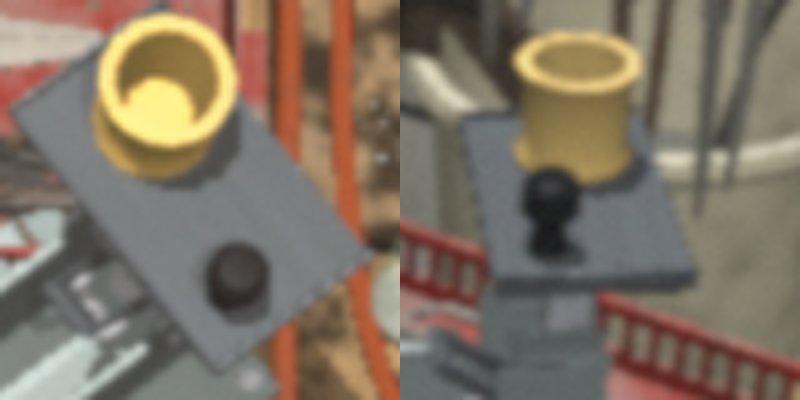

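Run:
```python
from h import *
np.set_printoptions(precision=4,suppress=True)
t=lambda u,v:("top",(290+u/5,110+v/5)); s=lambda u,v:("scene",(310+(u-400)/5,135+v/5))
for n,a,b in (("knob",t(238,275),s(550,195)),("FR",t(222,370),s(497,274)),("BR",t(372,257),s(694,270)),("FL",t(10,110),s(465,115)),("mould rim",t(167,80),s(578,62))):
    X,e=tri([a,b]); print(n,X,np.round(e,2).tolist(), "s",(X-BAR)@lx,"y",(X-BAR)@[-lx[1],lx[0],0])
```

```text
knob [ 0.6101 -0.1161  0.3145] [[-0.4, 0.33], [0.49, -0.14]] s 0.10934834429311042 y -0.054253747005574095
FR [ 0.5694 -0.1123  0.2886] [[-0.37, 0.31], [0.47, -0.13]] s 0.08130148380788896 y -0.08396632963817638
BR [ 0.6285 -0.1871  0.2875] [[-0.32, 0.26], [0.4, -0.13]] s 0.17665285645202988 y -0.0834196943488044
FL [ 0.7028 -0.0084  0.2827] [[0.04, -0.03], [-0.04, 0.01]] s 0.08156547475548079 y 0.08514754411060223
mould rim [ 0.6978 -0.0791  0.3385] [[-0.4, 0.34], [0.45, -0.15]] s 0.13419093175706098 y 0.0376206875174656
```

Run:
```python
from h import *
import cv2
K=np.array([.610,-.1165,0])
np.set_printoptions(precision=3,suppress=True)
best=None
for yaw in (LX,LX+np.pi/2,LX-np.pi/2,LX+np.pi):
    q,_,_=ori(yaw,0,1); print(np.degrees(yaw),arm.ik(K+[0,0,.46],q),arm.ik(K+[0,0,.32],q))
```

```text
-52.0 [ 0.216  0.478 -0.11   1.231  0.051  1.435  0.774] [ 0.196  0.555 -0.072  1.49   0.042  1.098  0.779]
37.99999999999999 [ 0.382  0.5   -0.412  1.225  0.195  1.454  2.227] [ 0.438  0.594 -0.488  1.481  0.293  1.139  2.132]
-142.0 [-0.067  0.494  0.396  1.242 -0.186  1.441 -0.597] [-0.105  0.584  0.442  1.5   -0.266  1.117 -0.518]
128.0 [-0.385  0.665  1.135  1.253 -0.593  1.569 -1.826] [-0.416  0.789  1.134  1.51  -0.728  1.311 -1.683]
```

Run:
```python
from h import *
import cv2
K=np.array([.610,-.1165,0]); q,_,_=ori(LX-np.pi/2,0,1)
p=arm.read_tool_pos()
arm.line_to([p[0],p[1],.45],.25)
arm.move_gripper(0,40)
arm.movep(K+[0,0,.46],q)
arm.line_to(K+[0,0,.425],.1)
p=arm.read_tool_pos();r=arm.read_eef_rot();print(repr(p),repr(r),arm.read_opening(),arm.read_time())
for n in ("wrist","scene","top"): cv2.imwrite(f"pics/{n}9.png",snapshot(n))
s=cv2.imread("pics/scene9.png");t=cv2.imread("pics/top9.png")
cv2.imwrite("pics/c9.png",np.hstack([cv2.resize(t[80:200,270:390],(400,400)),cv2.resize(s[105:225,290:410],(400,400),interpolation=cv2.INTER_CUBIC)]))
```

```text
array([ 0.61012267, -0.11577584,  0.42529929]) array([ 0.66855982,  0.23070643, -0.66829954,  0.23060365]) 0.0004708079162832792 20.3833
```

View pics/wrist9.png

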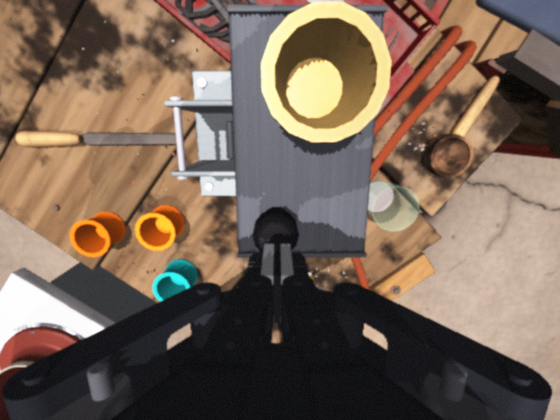

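View pics/c9.png

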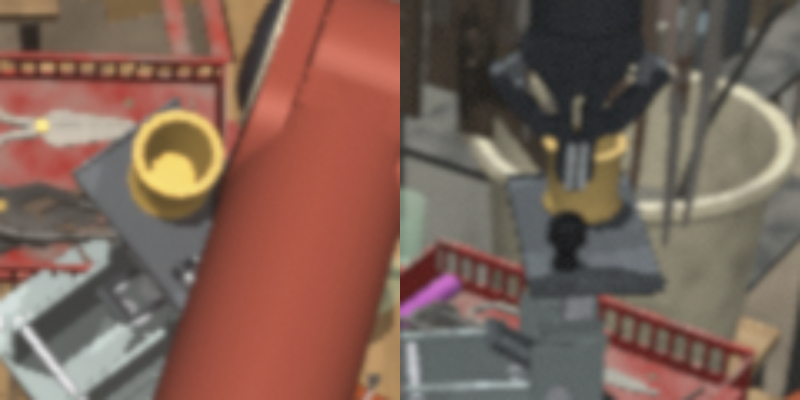

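Run:
```python
from h import *
np.set_printoptions(precision=4,suppress=True)
p=np.array([ 0.61012267, -0.11577584,  0.42529929]);r=[ 0.66855982,  0.23070643, -0.66829954,  0.23060365]
for z in (.328,.3145):
  X=wray((276.5,230),z,p,r); print(z,X)
print("rim",wray((326,72),.342,p,r))
```

```text
0.328 [ 0.6175 -0.1116  0.328 ]
0.3145 [ 0.6137 -0.1146  0.3145]
rim [ 0.6994 -0.0778  0.342 ]
```

Run:
```python
from h import *
import cv2
f0=arm.read_ft_force(); K=[.6125,-.1145]
arm.line_to(K+[.410],.06)
z=.410;contact=None
while z>.375:
    z-=.004; arm.line_to(K+[z],.04); f=arm.read_ft_force()-f0
    print(round(z,3),np.round(f,1))
    if f[2]>20: break
for n in ("wrist","scene"): cv2.imwrite(f"pics/{n}10.png",snapshot(n))
s=cv2.imread("pics/scene10.png");w=cv2.imread("pics/wrist10.png")
cv2.imwrite("pics/c10.png",np.hstack([cv2.resize(w[0:300,120:420],(400,400)),cv2.resize(s[105:225,290:410],(400,400),interpolation=cv2.INTER_CUBIC)]))
print(arm.read_time())
```

```text
0.406 [-0.2  0.6 -0.5]
0.402 [-0.4  1.1  0.3]
0.398 [-0.6  0.6  0.2]
0.394 [ 0.6 -0.4  4.1]
0.39 [-0.5  0.7  4. ]
0.386 [-0.5 -0.2  4. ]
0.382 [0.  0.6 4. ]
0.378 [ 1.3 -0.7  3.1]
0.374 [ 0.8 -0.8  3.1]
23.2917
```

View pics/c10.png

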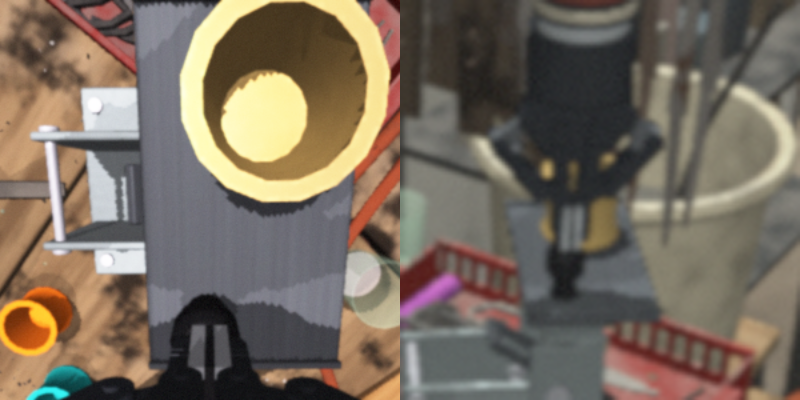

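The fingertips sit on the knob and the ram is coming down with the mould upright. I'll continue to the stop.

Run:
```python
from h import *
import cv2
f0=arm.read_ft_force(); f0[2]-=4; K=[.6125,-.1145]
z=.374
while z>.300:
    z-=.003; arm.line_to(K+[z],.04); f=arm.read_ft_force()-f0
    if z<.335 or f[2]>8: print(round(z,3),np.round(f,1),round(arm.read_tool_pos()[2],4))
    if f[2]>18: break
arm.pause(.3); print(arm.read_ft_force()-f0,arm.read_tool_pos())
for n in ("wrist","scene"): cv2.imwrite(f"pics/{n}11.png",snapshot(n))
s=cv2.imread("pics/scene11.png");w=cv2.imread("pics/wrist11.png")
cv2.imwrite("pics/c11.png",np.hstack([cv2.resize(w[0:300,120:420],(400,400)),cv2.resize(s[125:245,280:400],(400,400),interpolation=cv2.INTER_CUBIC)]))
print(arm.read_time())
```

```text
0.335 [-1.9  0.3 17.2] 0.3386
0.332 [-4.9  1.7 26.2] 0.3385
[-5.17657862  1.53337821 27.44064563] [ 0.61234492 -0.11474722  0.33846788]
27.1917
```

View pics/c11.png

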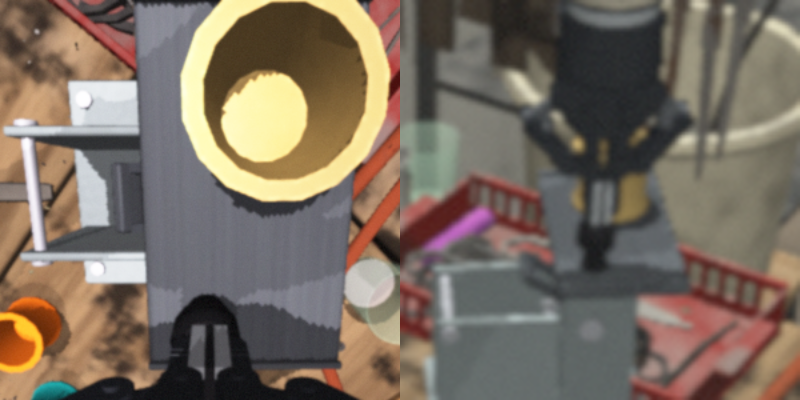

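Run:
```python
from h import *
import cv2
K=[.6125,-.1145]
arm.line_to(K+[.345],.04); arm.line_to(K+[.42],.15)
p0=arm.read_tool_pos()
arm.line_to([.50,.02,.45],.25)
for n in ("wrist","scene","top"): cv2.imwrite(f"pics/{n}12.png",snapshot(n))
s=cv2.imread("pics/scene12.png");t=cv2.imread("pics/top12.png")
cv2.imwrite("pics/c12.png",np.hstack([cv2.resize(t[110:210,270:370],(400,400),interpolation=cv2.INTER_CUBIC),cv2.resize(s[150:250,290:390],(400,400),interpolation=cv2.INTER_CUBIC)]))
print(arm.read_time())
```

```text
29.325
```

View pics/c12.png

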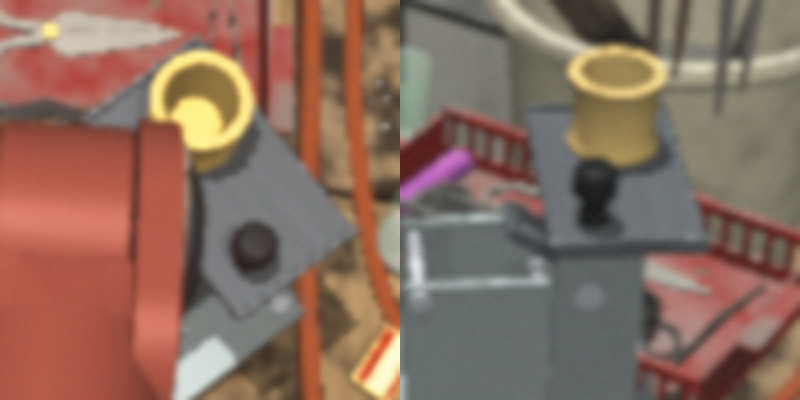

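View pics/scene12.png

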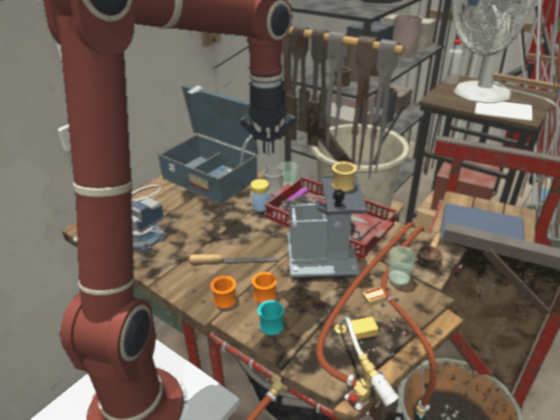

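Run:
```python
from h import *
np.set_printoptions(precision=4,suppress=True)
t=lambda u,v:("top",(270+u/4,110+v/4)); s=lambda u,v:("scene",(290+(u-400)/4,150+v/4))
for n,a,b in (("knob",t(255,245),s(598,184)),("FR",t(238,316),s(548,242)),("BR",t(356,232),s(706,242)),("rim",t(202,100),s(618,72))):
    X,e=tri([a,b]); print(n,X,np.round(e,2).tolist())
# where would column top edges (z=.198) appear in scene
y=np.array([-lx[1],lx[0],0])
for sv,k in ((.113,-.047),(.06,-.047),(.13,-.047)):
    for z in (.198,.21): 
        p=proj("scene",BAR+lx*sv+y*k+[0,0,z]); print(sv,k,z,(p-[290,150])*4+[400,0])
```

```text
knob [ 0.612  -0.1172  0.2494] [[-0.23, 0.19], [0.29, -0.08]]
FR [ 0.5699 -0.1088  0.2258] [[-0.51, 0.43], [0.67, -0.17]]
BR [ 0.6287 -0.1874  0.2239] [[-0.38, 0.3], [0.49, -0.15]]
rim [ 0.6978 -0.0798  0.2776] [[-0.26, 0.22], [0.3, -0.09]]
0.113 -0.047 0.198 [595.7562 244.4038]
0.113 -0.047 0.21 [596.7952 229.2075]
0.06 -0.047 0.198 [514.0676 246.646 ]
0.06 -0.047 0.21 [514.6404 231.4626]
0.13 -0.047 0.198 [621.9585 243.6846]
0.13 -0.047 0.21 [623.1471 228.4841]
```

Run:
```python
import cv2,numpy as np
a=cv2.imread("pics/scene8.png");b=cv2.imread("pics/scene12.png")
cv2.imwrite("pics/c13.png",np.hstack([cv2.resize(x[170:270,290:370],(400,500),interpolation=cv2.INTER_CUBIC) for x in(a,b)]))
```

```text
(no output)
```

View pics/c13.png

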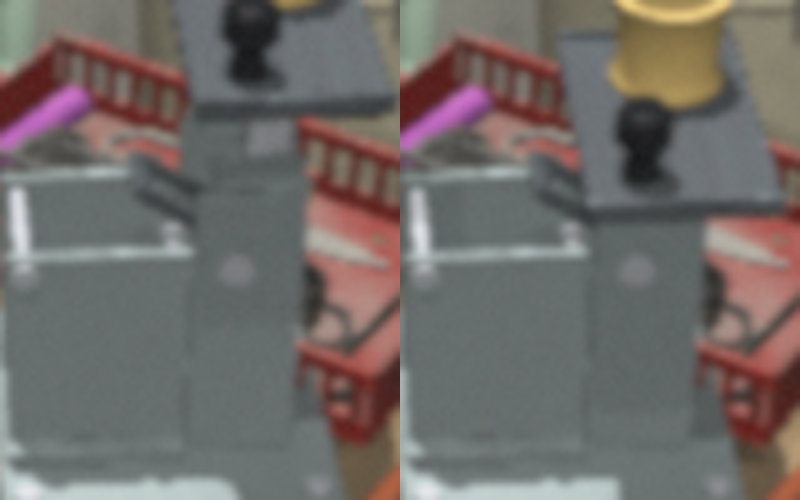

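View pics/wrist12.png

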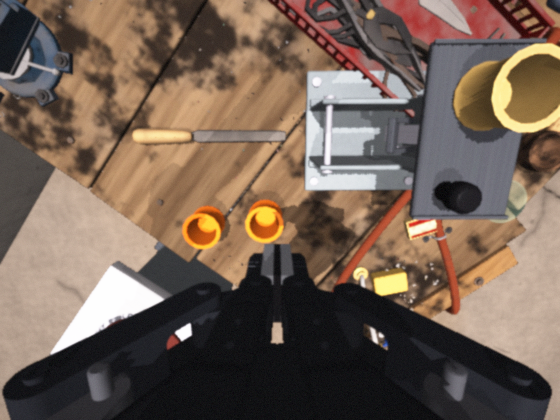

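The hard stop came at TCP z 0.3385, and the platform top has gone from 0.287 to 0.225, a travel of 62 mm. Before handing in, I want to see from a low angle that this is the bottom stop and not a jam.

Run:
```python
from h import *
import itertools
np.set_printoptions(precision=3,suppress=True)
Q=BAR+lx*.12+[0,0,.205]
j=arm.read_joint_positions()
res=[]
for az,el,dist,roll in itertools.product(range(0,360,30),(10,20,30),(.25,.32),(0,1,2,3)):
    a,e=np.radians(az),np.radians(el)
    v=np.array([np.cos(a)*np.cos(e),np.sin(a)*np.cos(e),-np.sin(e)]) # view dir
    x=v; y=np.cross([0,0,1],x); y/=np.linalg.norm(y); z=np.cross(x,y)
    R=Rn.from_matrix(np.c_[x,y,z])*Rn.from_euler('x',90*roll,degrees=True)
    p=Q-v*(dist+.073)
    if p[2]<.15: continue
    s=arm.ik(p,R.as_quat())
    if s is not None: res.append((np.abs(np.array(s)-j).max(),az,el,dist,roll,p,s))
res.sort(key=lambda r:r[0])
for r in res[:12]: print(r[:5],r[5])
```

```text
(np.float64(0.8426891129962503), 270, 30, 0.25, 0) [0.659 0.189 0.366]
(np.float64(0.8513011744410091), 270, 30, 0.32, 0) [0.659 0.249 0.401]
(np.float64(0.9035998078874978), 270, 20, 0.25, 0) [0.659 0.212 0.315]
(np.float64(0.9115455204370719), 270, 20, 0.32, 0) [0.659 0.278 0.339]
(np.float64(0.9556150567124921), 270, 10, 0.25, 0) [0.659 0.227 0.261]
(np.float64(0.9585087232885863), 270, 10, 0.32, 0) [0.659 0.296 0.273]
(np.float64(1.0393630316126523), 270, 30, 0.32, 1) [0.659 0.249 0.401]
(np.float64(1.0438340258849352), 300, 30, 0.32, 0) [0.489 0.204 0.401]
(np.float64(1.0583684507743818), 60, 30, 0.32, 3) [ 0.489 -0.386  0.401]
(np.float64(1.0650568097353132), 60, 30, 0.25, 3) [ 0.52  -0.333  0.366]
(np.float64(1.0834180278470127), 270, 30, 0.25, 1) [0.659 0.189 0.366]
(np.float64(1.1038982964753399), 270, 20, 0.32, 1) [0.659 0.278 0.339]
```

Run:
```python
from h import *
import cv2
Q=BAR+lx*.12+[0,0,.205]
e=np.radians(10);v=np.array([0,-np.cos(e),-np.sin(e)]);y=np.cross([0,0,1],v);y/=np.linalg.norm(y)
q=Rn.from_matrix(np.c_[v,y,np.cross(v,y)]).as_quat()
p=Q-v*.393
arm.movep([p[0]-.05,p[1],.40],q)
arm.line_to(p,.2)
print(arm.read_tool_pos(),arm.read_time()); cv2.imwrite("pics/w14.png",snapshot("wrist"))
```

```text
[0.65972464 0.29552777 0.2753508 ] 31.1333
```

View pics/w14.png

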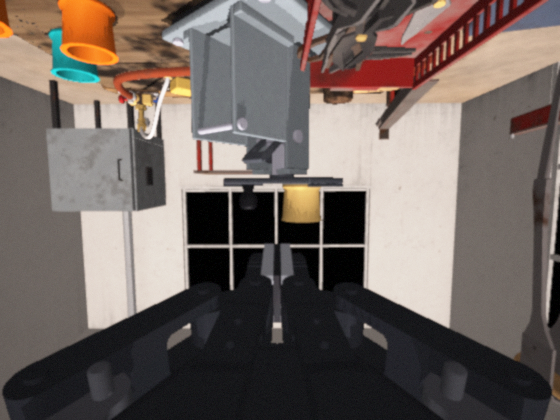

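Run:
```python
import cv2
a=cv2.imread("pics/w14.png")[100:230,190:360]; cv2.imwrite("pics/c14.png",cv2.resize(cv2.rotate(a,cv2.ROTATE_180),None,fx=4.5,fy=4.5,interpolation=cv2.INTER_CUBIC))
```

```text
(no output)
```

View pics/c14.png

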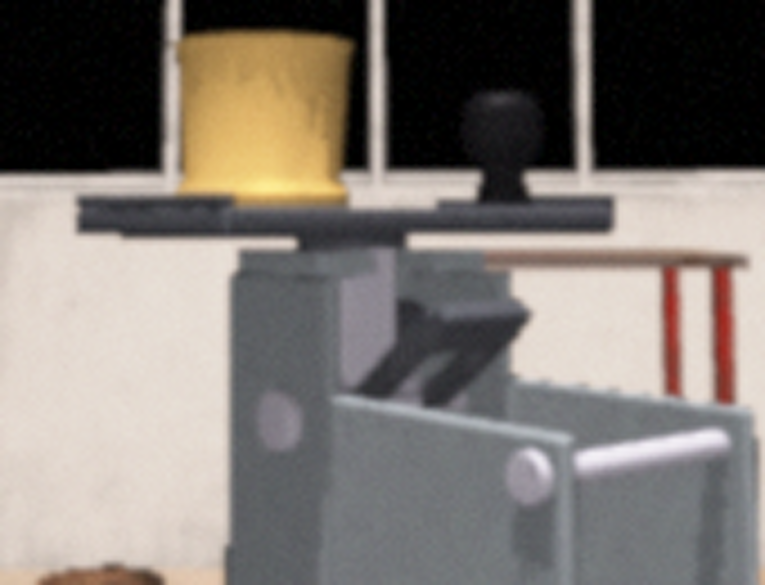

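Run:
```python
from h import *
print(arm.read_time(),arm.read_dq().round(3)); ticket.finish_job()
```

```text
31.1833 [-0.012 -0.008  0.001 -0.002 -0.004 -0.001 -0.   ]
the job is handed in; nothing more can be done
```

I flicked the pawl open with the file, laid the file back on the bench in front of the lift, and lowered the lift until it stopped. I handed the job in at about 31 s of the 64 s allowed. No verdict was reported.

- **Pawl:** I gripped the file by its handle, entered under the guard bar tip-up, and lifted the tail at about 29–30° until the pawl tipped over. Only the file went near the pawl. Images before and after lowering show it still open.
- **File:** The wrist pictures after release show it lying flat. I judged this by eye and did not measure its height again.
- **Lift:** I pressed the knob down with closed fingertips at about 4 N and a mean speed of 0.04 m/s. It stopped hard at the bottom, where an extra 9 N moved it only 0.1 mm (27 N at most). The platform top went from about 0.287 m to 0.225 m.
- **Is it fully down?** I can't read the ram directly. The low-angle picture shows the platform's collar resting on the column top, so I take that as the bottom stop.
- **Mould and other things:** The mould stands upright on the platform. The wax, glass and matches appear unmoved in the pictures, and the arm was clear of everything when I handed in.

**Small disagreements:** The wrist and top cameras differed by up to about 8 mm on the knob and about 3 mm on the file handle. The tip measured about 3 mm below its planned height just before entry.

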